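Tighten the gland nut at the bottom of a wax pump's bore

TASK

Take the red-handled box key from its blue stand, lower it into the bore of the aluminium wax pump until its socket is fully seated on the square nut at the bottom, and turn the nut clockwise until it is home against its stop. Feel for the flats: press only gently on the nut, and do not force it past the stop, or the bush under it turns. Then stand the key upright in its blue stand again, let go, and leave the other things on the bench alone.

Things in the scene. Friction and masses are not known exactly. Their poses are not given: they have to be found in the camera images.
- key: Steel box key with a red handle, 163 mm long, about 0.2 kg. Origin: centre of the open lower end of its socket; z runs up the stem to the handle. Socket: square tube, 22.5 mm inside, 29.5 mm outside (42 mm across its corners), 30 mm long, sides parallel to the key's x and y; its square cavity is 12 mm deep, then solid. Stem 14 mm thick.
- key_grip (a point): centre of the key's red handle, on the key's axis, 150 mm above the key's origin; axes as the key's. The handle is a flat block, 60 mm along x, 14 mm along y (pinch it across y) and 26 mm tall.
- pump: Aluminium pump housing, an upright tube of 72 mm outside diameter on a 94 mm square dark foot, fixed to the bench, 130 mm high. Origin: centre of its underside. Its upright round bore, open at the top, is 44 mm wide and straight from z = 22 mm (floor) to z = 120 mm; the mouth flares to 58 mm at z = 130 mm. A square brass nut stands on the bore's floor, on its axis.
- bore_mouth (a point): centre of the bore's mouth, at the pump's top, z = 130 mm; axes as the pump's, z up
- nut_top (a point): Centre of the nut's flat top (20 mm square), on the bore's axis, 93 mm below the mouth; axes as the pump's, not the nut's. The heading of the nut's flats differs each time and no reading tells it: turning the socket at most a quarter turn, resting lightly on the nut, finds it. The socket then drops 12 mm until the roof of its cavity lies on the nut, with about 0.1 rad of play each way.
- nut (a joint): how far the nut is turned in, rad; grows clockwise seen from above; starts between 0.3 and 0.7; its stop (home) is at 1.3. It turns against a steady 0.12 N m; light pressure of the socket does not turn it. The value is not the heading of its flats.
- bush (a joint): turning of the bush below the nut, rad, clockwise seen from above; 0 at the start. It slips round only when the nut, at its stop (either end), is forced with more than 0.8 N m.
- stand: Blue round cup on an 80 mm square black foot, fixed to the bench, 54 mm high. Origin: centre of its underside. Its round well, 48 mm wide, holds the key's socket; the mouth flares to 62 mm.
- well_floor (a point): centre of the floor of the stand's well, 10 mm above the bench; the key's open end stands on it; z up
- talc_bottle: white bottle with a blue cap, 60x60x144 mm, a bystander; origin at the centre of its underside
- wax_tub: white tub of turquoise wax beads, 71 mm wide, 76 mm high, a bystander; origin at the centre of its underside
- mould_green: green rubber mould block, 58x82x26 mm, a bystander; origin at the centre of its underside
There are look-alikes about, which are no part of the job. Of the things like the stand, leave any that is orange or pink; of the rest the larger one is meant.

How it is judged:
By the outcome, as a careful person would: the job done as asked, in the order asked, and still so for the second after the job is handed in, with the robot touching nothing.
It also fails if it takes over 61 s, if anything falls off the work surface, if the arm or the gripper's body presses on something with over 40 N, if the wrist force passes 120 N, or if a joint passes its speed limit or range.

ROBOT

A 7-joint arm with a two-finger parallel gripper is mounted at the origin on a cart in front of the work surface, level with it; the furniture and walls round the work are solid. World frame = base frame: x ahead of the robot, y to its left, z up, the work surface at z = 0. Lengths are in m, angles in rad, forces in N, time in s.
With the tool pointing down it reaches from about 0.35 to 0.9 m from the base axis. Payload 19.9 kg.
Tool frame: the origin (TCP) lies between the finger pads; the fingertips stand 19 mm ahead of it and the grasp point (between the pads) is the TCP; z points along the fingers, y is the line along which they close (so a half turn about z gives the same grasp; the last joint's range is limited). The gripper opens to 94 mm and grips with 3 to 60 N. Pads are 16 mm wide; open, the fingers measure 119 mm over their backs; the gripper's body (75 mm by 177 mm) begins 78 mm behind the grasp point.
Start: joints at [1.226, 0.417, -0.01, 1.614, 0.005, 1.111, -0.053], TCP at [0.186, -0.597, 0.224] pointing down, gripper open.
Joint ranges: [-2.81, 2.81], [-0.39, 2.02], [-1.27, 1.25], [0.06, 2.57], [-1.19, 4.33], [0.19, 2], [-2.82, 2.82]. Speed limits (rad/s): [1.89, 1.89, 2.39, 2.39, 3.01, 3.01, 3.01].

INTERFACE

Orientations are given as a 3x3 rotation matrix whose columns are the frame's x, y, z axes.
In Python, from rig import robot gives the robot as it stands. Calls block until the motion is done:
- robot.move_ptp(position, orientation): joint-space move of the TCP to a pose.
- robot.move_linear(position, velocity=0.15, frame=None, threshold=None): straight line of the TCP; frame=None keeps the orientation; velocity is the mean speed in m/s. With threshold (N) it stops when the force on the tool has changed by that much, and returns True; else False.
- robot.goto_joints(angles): joint-space move.
- robot.gripper_to(opening): finger opening in m; the grip force is fixed at half the most; returns when the fingers have stopped.
- robot.pause(seconds).
- robot.ik(position, orientation): joint angles nearest the present ones, or None.
- robot.get_state(): the state.
- robot.grab_frame(name): name is "scene" or "top" or "wrist"; returns the picture (480x640x3 uint8, red, green, blue); there is no depth.
- robot.camera_info(name): a dict with "fx", "fy", "cx", "cy" (pixels), "dist" ([k1, k2, p1, p2, k3] as OpenCV has them; the pictures are not rectified), "rvec" (rotation vector, rad) and "tvec" (3), from world to camera coordinates, as OpenCV has them. Camera axes: x right, y down, z forward; pixel columns grow to the right and rows downward; lengths in m; the calibration is good to about 2 mm. A picture is of the moment at which its call begins: read the wrist's pose just before it. camera_info takes no time and is no camera call; for the wrist camera it gives the pose at the moment of the call.
A pose or a line that the arm cannot do raises robot.PlanningError and nothing moves.
- robot.sign_off(): hands the job in; it is judged then, once.
The state is a dict: "time": time; "qpos": joint angles; "joint_vel": joint speeds; "effort": joint torques, N m; "ee_pos": TCP position; "tool_rot": TCP orientation; "force": force on the tool from outside, world axes, zero at the start; "moment": the same for the moment, N m; "opening": finger opening in m; "grasp_force": force on a finger pad.
Only numpy, scipy, OpenCV 4.12 (cv2) and the standard library are available. Lean on these libraries where they do the work, as an engineer would, in place of code of your own. Each camera call takes 0.05 s, during which the arm holds its last target. There are 200 camera calls.

## Working session

There is one attempt and no reset: what is moved stays moved. The work goes in short steps, each a Python script; the robot and the scene stay as the last script left them, time stands still between calls to the robot, and variables do not carry over. Pictures are saved under pics/ and viewed, at most 10 in all, crops included, and the job is handed in when it is done.

```bash
ls; mkdir -p pics; python3 - <<'E'
from rig import robot
import cv2
for n in ("top","scene"):
    im=robot.grab_frame(n); cv2.imwrite(f"pics/{n}0.png",im[:,:,::-1]); i=robot.camera_info(n); print(n,i)
s=robot.get_state(); print(s["time"],s["ee_pos"],s["tool_rot"])
E
```

```text
pics
top {'fx': 572.1597029009848, 'fy': 572.1597029009848, 'cx': 331.98990850440384, 'cy': 236.84581020684968, 'dist': array([-0.18218925,  0.        ,  0.        ,  0.        ,  0.        ]), 'rvec': array([ 2.15082078, -2.18965605,  0.11602694]), 'tvec': array([-0.47950862,  0.54211535,  1.24902589])}
scene {'fx': 469.1108035374665, 'fy': 469.1108035374665, 'cx': 316.6425975858501, 'cy': 247.24578162778306, 'dist': array([-0.10005414,  0.        ,  0.        ,  0.        ,  0.        ]), 'rvec': array([ 2.39319041, -0.56615665,  0.18076873]), 'tvec': array([-0.67539725, -0.08122413,  1.17968545])}
0.1 [ 0.18628366 -0.59625703  0.22390318] [[ 9.54503803e-01  2.98198485e-01 -3.92190955e-04]
 [ 2.98198735e-01 -9.54503261e-01  1.01995159e-03]
 [-7.01995277e-05 -1.09049851e-03 -9.99999403e-01]]
```

View pics/top0.png

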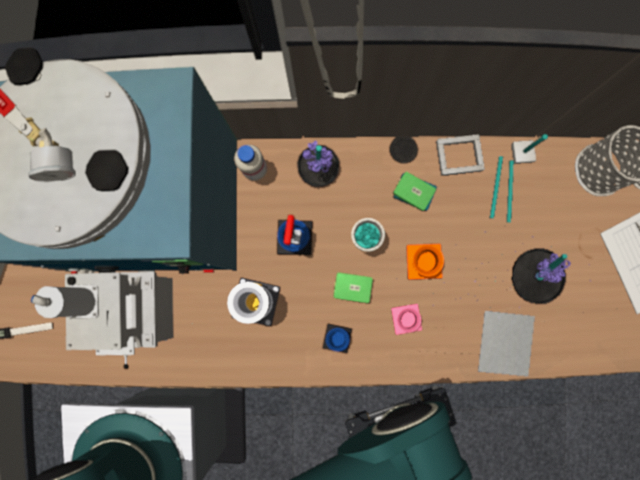

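View pics/scene0.png

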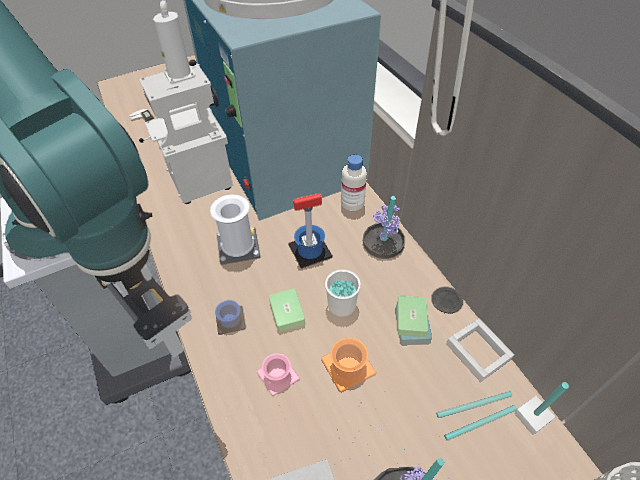

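The top view shows the key and large blue stand near (293,235), and the pump mouth near (249,301). In the scene view the red handle is near (308,202), the stand near (310,240) and the pump mouth near (231,208). Next I'll measure these from enlarged crops.

```bash
cat > h.py <<'E'
import numpy as np, cv2
from rig import robot
def K(i): return np.array([[i["fx"],0,i["cx"]],[0,i["fy"],i["cy"]],[0,0,1.]])
def ray(i,uv):
    p=cv2.undistortPoints(np.array([[uv]],float),K(i),i["dist"])[0,0]
    R=cv2.Rodrigues(i["rvec"])[0]; return -R.T@i["tvec"], R.T@np.array([p[0],p[1],1])
def atz(i,uv,z):
    c,d=ray(i,uv); return c+d*(z-c[2])/d[2]
def tri(i,a,j,b):
    c1,d1=ray(i,a); c2,d2=ray(j,b)
    s=np.linalg.lstsq(np.c_[d1,-d2],c2-c1,rcond=None)[0]
    p,q=c1+s[0]*d1,c2+s[1]*d2; return (p+q)/2,np.linalg.norm(p-q)
def proj(i,P): return cv2.projectPoints(np.atleast_2d(P).astype(float),i["rvec"],i["tvec"],K(i),i["dist"])[0][:,0]
E
python3 - <<'E'
from h import *
T,S=robot.camera_info("top"),robot.camera_info("scene")
t,s=cv2.imread("pics/top0.png"),cv2.imread("pics/scene0.png")
def red(im,x0,y0,x1,y1):
    c=im[y0:y1,x0:x1].astype(int); m=((c[...,2]>110)&(c[...,1]<60)&(c[...,0]<60))
    v,u=np.nonzero(m); print(len(u),u.min()+x0,u.max()+x0,v.min()+y0,v.max()+y0); return u.mean()+x0,v.mean()+y0
a=red(t,270,205,320,260); b=red(s,280,180,340,225); print(a,b,tri(T,a,S,b))
print("pump",tri(T,(249,301),S,(231,208)), atz(T,(249,301),.13))
print("stand",atz(T,(295,237),0))
crop=cv2.resize(t[205:335,215:325],None,fx=4,fy=4,interpolation=cv2.INTER_CUBIC)
crop2=cv2.resize(s[180:270,200:340],None,fx=4,fy=4,interpolation=cv2.INTER_CUBIC)[:, :360*1]
crop2=cv2.resize(s[185:270,205:340],None,fx=2.6,fy=2.6,interpolation=cv2.INTER_CUBIC)
o=np.zeros((520,440+crop2.shape[1],3),np.uint8);o[:,:440]=crop;o[:crop2.shape[0],440:]=crop2
cv2.imwrite("pics/c1.png",o);print(o.shape)
E
```

```text
200 284 293 215 244
187 293 321 197 209
(np.float64(288.55), np.float64(229.825)) (np.float64(307.36898395721926), np.float64(203.475935828877)) (array([ 0.53657629, -0.40107962,  0.15221685]), np.float64(0.00016845032093379904))
pump (array([ 0.39420094, -0.31658352,  0.12894808]), np.float64(5.425138623007014e-05)) [ 0.39423449 -0.31673929  0.13      ]
stand [ 0.53755395 -0.40476595  0.        ]
(520, 791, 3)
```

View pics/c1.png

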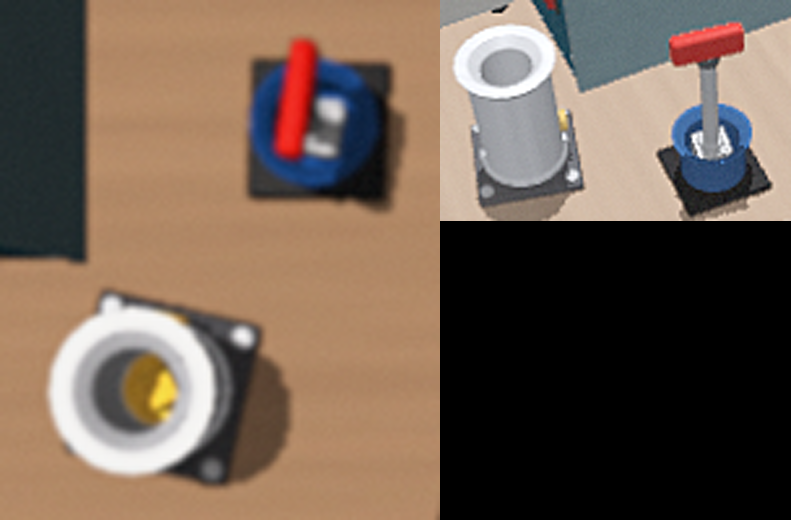

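```bash
python3 - <<'E'
from h import *
T,S=robot.camera_info("top"),robot.camera_info("scene")
np.set_printoptions(precision=4,suppress=True)
print("box bottom front corner",atz(T,(236.5,270),0),atz(S,(259,213),0))
print("box top corner",tri(T,(190,261),S,(241,52)))
print("box far bottom",atz(T,(237,140),0))
print("bottle cap",atz(T,(245,155),.144))
print("foot",atz(T,(294.75,237),.005),"cup",atz(T,(293.75,235.5),.054))
print("pumprim",atz(T,(248,302.5),.13),"foot pix bolts",[atz(T,(215+a/4,205+b/4),.01) for a,b in ((112,305),(243,335),(212,470))])
h0=atz(T,(215+302/4,205+42/4),.163);h1=atz(T,(215+290/4,205+155/4),.163);print("handle",h0,h1,(h0+h1)/2,np.arctan2(*(h0-h1)[[1,0]]))
# heading feasibility
s=robot.get_state()
def Rz(a): return np.array([[np.cos(a),np.sin(a),0],[np.sin(a),-np.cos(a),0],[0,0,-1]])
for nm,p in (("stand",[.5366,-.4011,.25]),("pump",[.394,-.3167,.25])):
  for a in np.arange(-3,3.2,.5):
    q=robot.ik(np.array(p),Rz(a)); print(nm,round(a,2),q)
# end effector in top view
E
```

```text
box bottom front corner [ 0.4642 -0.27    0.    ] [ 0.4756 -0.2366  0.    ]
box top corner (array([ 0.4672, -0.275 ,  0.4461]), np.float64(0.020191852029348503))
box far bottom [ 0.7689 -0.2704  0.    ]
bottle cap [ 0.6956 -0.311   0.144 ]
foot [ 0.537  -0.4045  0.005 ] cup [ 0.5353 -0.4053  0.054 ]
pumprim [ 0.3912 -0.3147  0.13  ] foot pix bolts [array([ 0.4381, -0.2864,  0.01  ]), array([ 0.4202, -0.3605,  0.01  ]), array([ 0.3447, -0.3421,  0.01  ])]
handle [ 0.5641 -0.406   0.163 ] [ 0.5073 -0.3994  0.163 ] [ 0.5357 -0.4027  0.163 ] -0.11533985597297432
stand -3.0 [ 1.0457  0.5619 -0.673   1.4438  0.3563  1.2597  2.0513]
stand -2.5 [ 1.263   0.7142 -1.0863  1.4361  0.6331  1.3686  2.3667]
stand -2.0 [-0.0654  0.7115  1.0816  1.4863 -0.636   1.3265 -2.5014]
stand -1.5 [ 0.4736  0.4825  0.1758  1.4667 -0.0872  1.2    -2.4095]
stand -1.0 [ 0.5362  0.4793  0.0857  1.4642 -0.0424  1.1999 -1.9431]
stand -0.5 [ 0.6027  0.4789 -0.0096  1.4615  0.0047  1.2012 -1.4784]
stand 0.0 [ 0.6577  0.4808 -0.0885  1.4592  0.0438  1.2035 -1.0074]
stand 0.5 [ 0.7125  0.4846 -0.1675  1.457   0.0832  1
[... 531 characters left out ...]
14 -0.3016  1.114  -2.6535]
pump -1.5 [ 0.5485  0.1766  0.0763  1.8788 -0.0151  1.0867 -2.4402]
pump -1.0 [ 0.613   0.1774  0.0036  1.8767 -0.0007  1.0874 -1.9539]
pump -0.5 [ 0.6749  0.179  -0.0661  1.8747  0.0133  1.0882 -1.4671]
pump 0.0 [ 0.723   0.1808 -0.1204  1.8732  0.0244  1.089  -0.9775]
pump 0.5 [ 0.8012  0.1848 -0.2087  1.8707  0.0429  1.0905 -0.4947]
pump 1.0 [ 0.8793  0.19   -0.2973  1.8682  0.0624  1.0923 -0.0125]
pump 1.5 [ 0.9572  0.1968 -0.3862  1.8657  0.083   1.0946  0.4688]
pump 2.0 [ 1.0171  0.2032 -0.4551  1.8639  0.0999  1.0967  0.9536]
pump 2.5 [ 1.0869  0.2122 -0.5362  1.8618  0.121   1.0996  1.4347]
pump 3.0 [ 1.1499  0.2219 -0.6102  1.86    0.1418  1.1029  1.9162]
```

```bash
cat >> h.py <<'E'
np.set_printoptions(precision=4,suppress=True)
def Rz(a): return np.array([[np.cos(a),np.sin(a),0],[np.sin(a),-np.cos(a),0],[0,0,-1.]])
def snap(name,f):
    i=robot.camera_info(name); im=robot.grab_frame(name); cv2.imwrite(f"pics/{f}.png",im[:,:,::-1]); np.save(f"pics/{f}.npy",i,allow_pickle=True)
def st():
    s=robot.get_state(); R=s["tool_rot"]; print("t %.2f"%s["time"],"p",s["ee_pos"],"a %.3f"%np.arctan2(R[1,0],R[0,0]),"F",s["force"],"M",s["moment"],"op %.4f gf %.1f"%(s["opening"],s["grasp_force"]),"q",s["qpos"]); return s
E
python3 - <<'E'
from h import *
robot.move_ptp(np.array([.525,-.405,.33]),Rz(3.03)); st(); snap("wrist","w1")
E
```

```text
t 1.85 p [ 0.5245 -0.4056  0.3297] a 3.028 F [-0.1012 -0.741  -0.1579] M [ 0.0207 -0.1026  0.0005] op 0.0941 gf 0.0 q [ 1.0281  0.4831 -0.6221  1.3565  0.279   1.3898  1.8678]
```

View pics/w1.png

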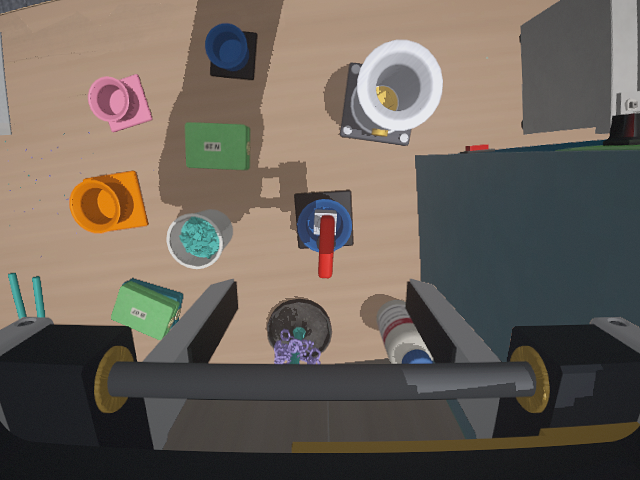

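The wrist view shows the red handle from (327,216) to (325,277), the stand cup around (324,225), the pump rim centred near (400,85) and the box's foot corner at (416,155). I'll compute positions from these.

```bash
cat >> h.py <<'E'
def rim(f,x0,y0,x1,y1,thr=200,z=.13):
    i=np.load(f"pics/{f}.npy",allow_pickle=True).item(); im=cv2.imread(f"pics/{f}.png")[y0:y1,x0:x1]
    m=(im.min(2)>thr).astype(np.uint8)
    cs,_=cv2.findContours(m,cv2.RETR_EXTERNAL,cv2.CHAIN_APPROX_NONE); c=max(cs,key=cv2.contourArea)[:,0]+[x0,y0]
    P=np.array([atz(i,p,z)[:2] for p in cv2.convexHull(c.astype(np.float32))[:,0]])
    A=np.c_[2*P,np.ones(len(P))]; s=np.linalg.lstsq(A,(P**2).sum(1),rcond=None)[0]
    r=np.sqrt(s[2]+s[:2]@s[:2]); return s[:2],r,np.abs(np.hypot(*(P-s[:2]).T)-r).max()
def handle(f,x0,y0,x1,y1,z=.173):
    i=np.load(f"pics/{f}.npy",allow_pickle=True).item(); c=cv2.imread(f"pics/{f}.png")[y0:y1,x0:x1].astype(int)
    m=((c[...,2]>120)&(c[...,1]<70)&(c[...,0]<70)).astype(np.uint8)   # bright red (top face is lit)
    v,u=np.nonzero(m); P=np.array([atz(i,(a+x0,b+y0),z)[:2] for a,b in zip(u,v)])
    r=cv2.minAreaRect((P*1000).astype(np.float32)); return np.array(r[0])/1000,r[1],r[2]
E
python3 - <<'E'
from h import *
i=np.load("pics/w1.npy",allow_pickle=True).item()
for t in (170,200,220): print(rim("w1",345,30,455,135,t))
print(handle("w1",305,205,345,290))
print("box",atz(i,(416,155),0)); print("stand corners",[atz(i,p,.005)[:2] for p in ((295,194),(351,190),(353,244),(296,249))])
c=cv2.imread("pics/w1.png")[205:290,300:350]; cv2.imwrite("pics/c2.png",cv2.resize(np.hstack([c,c*0]),None,fx=6,fy=6,interpolation=cv2.INTER_NEAREST)[:, :300])
print("cam",-cv2.Rodrigues(i["rvec"])[0].T@i["tvec"])
E
```

```text
(array([ 0.3902, -0.312 ]), np.float64(0.04249461654468659), np.float64(0.002491303770032885))
(array([ 0.3904, -0.312 ]), np.float64(0.042143200061961976), np.float64(0.0026453977860724787))
(array([ 0.3917, -0.3118]), np.float64(0.040974050587106604), np.float64(0.0027222982035230853))
(array([ 0.5344, -0.4011]), (13.448740005493164, 58.61888885498047), 79.80656433105469)
box [ 0.4607 -0.2652  0.    ]
stand corners [array([ 0.495 , -0.4384]), array([ 0.4984, -0.3599]), array([ 0.5761, -0.3643]), array([ 0.5741, -0.4475])]
cam [ 0.4514 -0.3965  0.4924]
```

View pics/c2.png

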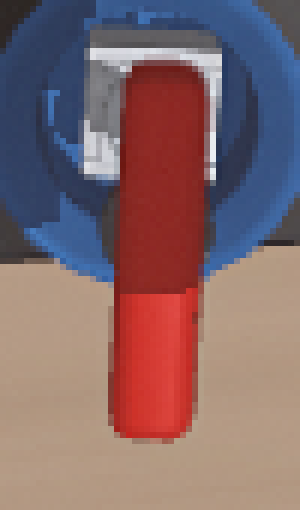

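```bash
python3 - <<'E'
from h import *
a=2.964
robot.move_linear(np.array([.535,-.401,.25]),frame=Rz(a)); robot.move_linear(np.array([.535,-.401,.160]),velocity=.12); st()
robot.gripper_to(0.0); st()
snap("wrist","w2")
robot.move_linear(np.array([.535,-.401,.33]),velocity=.15); st(); snap("wrist","w3")
print(rim("w3",345,30,455,160,200))
E
```

```text
t 3.49 p [ 0.5354 -0.4012  0.1608] a 2.964 F [-0.2314 -0.1752  0.0585] M [-0.0177 -0.1866 -0.0676] op 0.0940 gf 0.0 q [ 0.9844  0.6193 -0.5667  1.5375  0.3594  1.089   1.7276]
t 4.69 p [ 0.5349 -0.401   0.1599] a 2.964 F [ 0.3509 -0.3444 -0.8605] M [-0.0453 -0.1651 -0.0343] op 0.0136 gf 30.0 q [ 0.9844  0.6201 -0.5663  1.5385  0.3596  1.0886  1.7275]
t 6.03 p [ 0.5347 -0.4009  0.329 ] a 2.964 F [-0.042   0.0148 -2.7883] M [ 0.0209 -0.1845 -0.0257] op 0.0138 gf 30.0 q [ 1.0008  0.4923 -0.6092  1.3417  0.2781  1.3939  1.7921]
(array([ 0.3909, -0.3124]), np.float64(0.04254056303861923), np.float64(0.00422863569052933))
```

View pics/w3.png

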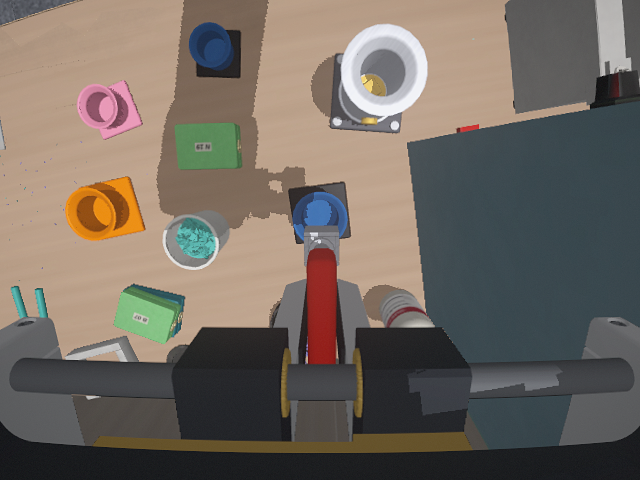

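The key is held, and the empty stand well shows around (320,217). The pump rim is at about (384,70). The box corner is close to the pump, so I'll check the wrist hardware for protrusions.

```bash
python3 - <<'E'
from h import *
snap("scene","s4"); snap("top","t4")
T,S=robot.camera_info("top"),robot.camera_info("scene"); p=np.array([.535,-.401,.43])
a=cv2.imread("pics/s4.png");b=cv2.imread("pics/t4.png");o=[]
for im,i in ((a,S),(b,T)):
    u,v=proj(i,p)[0].astype(int); u=max(u,75);v=max(v,75); o.append(cv2.resize(im[v-75:v+75,u-70:u+70],(400,428),interpolation=cv2.INTER_CUBIC)); print(u,v)
cv2.imwrite("pics/c4.png",np.hstack(o))
i=np.load("pics/w3.npy",allow_pickle=True).item()
e=atz(i,(321,249),.342)[:2]-[.5347,-.4009]; print("handle end tool x",e@[np.cos(2.964),np.sin(2.964)],"y",e@[np.sin(2.964),-np.cos(2.964)])
# stand cup rim
im=cv2.imread("pics/w3.png")[175:250,285:355]; hsv=cv2.cvtColor(im,cv2.COLOR_BGR2HSV)
m=cv2.inRange(hsv,(100,120,50),(125,255,255)); cs,_=cv2.findContours(m,0,1);c=max(cs,key=cv2.contourArea)[:,0]+[285,175]
print("cup",c.min(0),c.max(0)); P=np.array([atz(i,q,.054)[:2] for q in c]);print(P.min(0),P.max(0),(P.min(0)+P.max(0))/2)
print("foot",[atz(i,q,.005)[:2] for q in ((289,190),(345,182),(350,238))])
print("box",atz(i,(407,143),0))
E
```

```text
301 84
275 210
handle end tool x 0.03438809535174869 y 0.0006457490719686183
cup [293 192] [347 240]
[ 0.5006 -0.437 ] [ 0.5623 -0.3675] [ 0.5315 -0.4023]
foot [array([ 0.496 , -0.4387]), array([ 0.4989, -0.3599]), array([ 0.5789, -0.3657])]
box [ 0.4617 -0.267   0.    ]
```

View pics/c4.png

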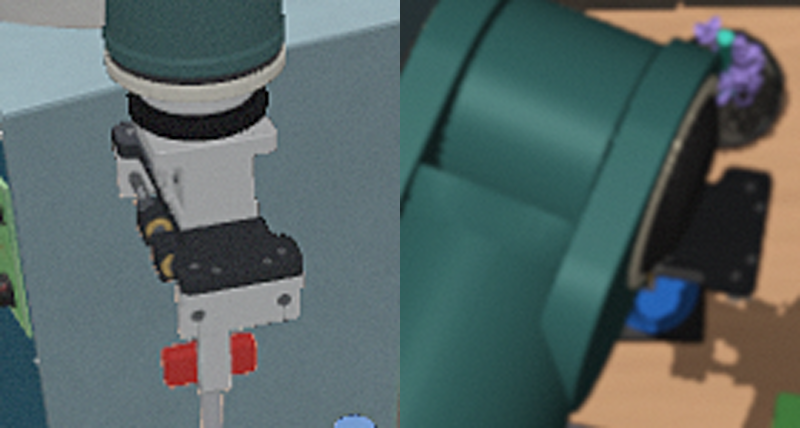

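```bash
python3 - <<'E'
from h import *
robot.move_ptp(np.array([.39,-.415,.33]),Rz(1.43)); st(); robot.pause(.2); snap("wrist","w5")
i=np.load("pics/w5.npy",allow_pickle=True).item(); print(-cv2.Rodrigues(i["rvec"])[0].T@i["tvec"],proj(i,[.391,-.313,.13]))
E
```

```text
t 7.36 p [ 0.3905 -0.4148  0.33  ] a 1.433 F [ 0.3903 -0.5397 -2.9918] M [-0.0082 -0.0683 -0.0279] op 0.0137 gf 30.0 q [ 1.0377  0.2543 -0.3371  1.609   0.0865  1.2931  0.5486]
[ 0.4005 -0.3414  0.4925] [[308.3447 131.3665]]
```

View pics/w5.png

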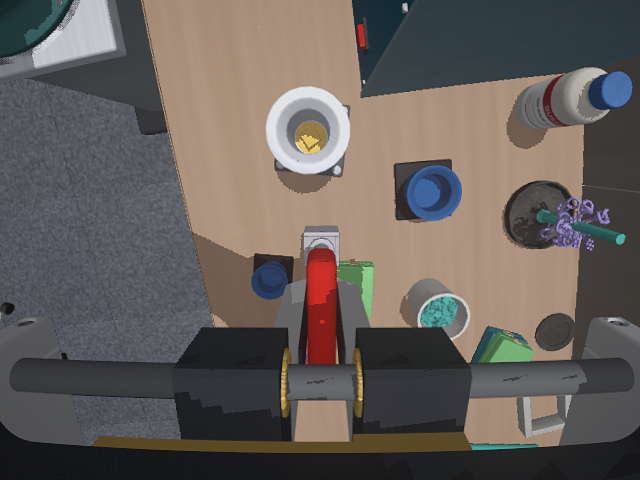

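The pump rim is centred near (308,130), with the gold nut visible inside at (311,138). The socket's near lower edge runs from (304,227) to (338,227).

```bash
python3 - <<'E'
from h import *
for t in (170,190,205,220): print(t,rim("w5",255,75,360,180,t))
i=np.load("pics/w5.npy",allow_pickle=True).item(); a=1.433; p=np.array([.3905,-.4148,.33]); X=np.array([np.cos(a),np.sin(a)]);Y=np.array([np.sin(a),-np.cos(a)])
for uv in ((304,227),(338,227)):
    e=atz(i,uv,.18)[:2]-p[:2]; print("socket edge tool",e@X,e@Y)
print("box",atz(i,(362,96),0))
im=cv2.imread("pics/w5.png")
b=im[85:180,260:355]; g=cv2.resize(b,(560,560),interpolation=cv2.INTER_CUBIC); cv2.imwrite("pics/c5.png",g)
# inner bore bright/dark edges: gold floor
hsv=cv2.cvtColor(b,cv2.COLOR_BGR2HSV); m=cv2.inRange(hsv,(15,90,60),(35,255,255)); v,u=np.nonzero(m); print("gold",u.min()+260,u.max()+260,v.min()+85,v.max()+85, len(u)); print("expected nut/top,floor pix",proj(i,[[.3912,-.3132,.037],[.3912,-.3132,.022]]))
E
```

```text
170 (array([ 0.3905, -0.312 ]), np.float64(0.04237936977915753), np.float64(0.001320557458427206))
190 (array([ 0.3903, -0.312 ]), np.float64(0.04203991173978826), np.float64(0.0017877842704172447))
205 (array([ 0.3905, -0.312 ]), np.float64(0.04181599193702867), np.float64(0.0013895406569916086))
220 (array([ 0.3909, -0.3115]), np.float64(0.040802826040958154), np.float64(0.003087828503146456))
socket edge tool 0.013048129370375267 -0.016527870248680732
socket edge tool 0.012993334347822584 0.014718632665487648
box [ 0.4653 -0.2675  0.    ]
gold 295 326 122 153 776
expected nut/top,floor pix [[311.2698 137.1498]
 [311.6039 137.8445]]
```

View pics/c5.png

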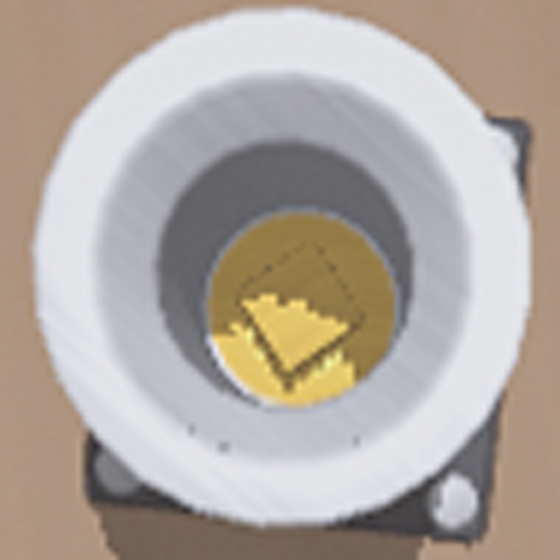

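```bash
python3 - <<'E'
from h import *
i=np.load("pics/w5.npy",allow_pickle=True).item()
c=[(288,382),(362,322),(315,243),(240,295)]
P=np.array([atz(i,(260+x*95/560,85+y*95/560),.037)[:2] for x,y in c]); print(P,P.mean(0))
d=np.diff(np.r_[P,P[:1]],axis=0); print(np.hypot(*d.T),np.degrees(np.arctan2(d[:,1],d[:,0]))%90)
f=[atz(i,(260+x*95/560,85+y*95/560),.022)[:2] for x,y in((207,305),(396,305),(302,210),(290,407))]; print("floor",f)
E
```

```text
[[ 0.3859 -0.3282]
 [ 0.4035 -0.318 ]
 [ 0.3958 -0.3005]
 [ 0.3784 -0.3088]] [ 0.3909 -0.3138]
[0.0203 0.0191 0.0193 0.0208] [30.0643 23.5564 25.5139 21.2017]
floor [array([ 0.3701, -0.3088]), array([ 0.4115, -0.3147]), array([ 0.3938, -0.2918]), array([ 0.3851, -0.3332])]
```

The nut's flats read about 25° from the picture, so I'll enter at that heading and feel from there.

```bash
cat >> h.py <<'E'
AX=np.array([.391,-.313]); OFF=.00175
def tcp(a,z,ax=None):
    ax=AX if ax is None else ax
    return np.array([ax[0]+OFF*np.cos(a),ax[1]+OFF*np.sin(a),z])
E
python3 - <<'E'
from h import *
a=.436
robot.move_ptp(np.array([.391,-.40,.33]),Rz(a))
robot.move_linear(tcp(a,.30),velocity=.12); robot.pause(.3); st()
print(robot.move_linear(tcp(a,.24),velocity=.04,threshold=4)); st()
E
```

```text
t 9.80 p [ 0.3926 -0.3125  0.3   ] a 0.436 F [ 0.4602 -0.2127 -2.1955] M [-0.0432 -0.05   -0.0051] op 0.0136 gf 30.0 q [ 0.854   0.1373 -0.2679  1.811   0.0389  1.1984 -0.5608]
True
t 10.66 p [ 0.3919 -0.312   0.2676] a 0.436 F [-0.519  -1.4067 -2.0736] M [-0.6966  0.134  -0.0097] op 0.0137 gf 30.0 q [ 0.8513  0.1641 -0.2682  1.8554  0.048   1.1304 -0.5689]
```

```bash
python3 - <<'E'
from h import *
a=.436; ax=np.array([.3905,-.3142])
p=robot.get_state()["ee_pos"]
robot.move_linear(tcp(a,.272,ax),velocity=.03); robot.pause(.2); st()
for k in range(4):
    hit=robot.move_linear(tcp(a,.22,ax),velocity=.04,threshold=4); s=st(); print(hit,ax)
    if not hit or s["ee_pos"][2]<.225: break
    M=s["moment"]-np.array([-.04,-.05,0]); F=np.array([-M[1],M[0]])/.14; n=np.linalg.norm(F); print("lat",F)
    ax=ax+F/max(n,1)*.0008
    robot.move_linear(tcp(a,s["ee_pos"][2]+.001,ax),velocity=.02)
E
```

```text
t 11.13 p [ 0.3921 -0.3134  0.272 ] a 0.436 F [-0.0222  0.4616 -2.4843] M [ 0.0541 -0.0095 -0.0522] op 0.0140 gf 30.0 q [ 0.8529  0.1615 -0.2674  1.8481  0.0466  1.1393 -0.5655]
t 12.58 p [ 0.3921 -0.3135  0.2202] a 0.436 F [ 0.1327 -0.4772 -2.6971] M [0.0425 0.139  0.012 ] op 0.0137 gf 30.0 q [ 0.8471  0.2135 -0.2662  1.911   0.0652  1.0263 -0.582 ]
False [ 0.3905 -0.3142]
```

```bash
python3 - <<'E'
from h import *
a=.436; ax=np.array([.3903,-.3142])
print(robot.move_linear(tcp(a,.192,ax),velocity=.05,threshold=4)); st()
print(robot.move_linear(tcp(a,.171,ax),velocity=.015,threshold=3)); st()
E
```

```text
False
t 13.29 p [ 0.392  -0.3135  0.1921] a 0.436 F [-0.3994  1.3661 -2.086 ] M [-0.0008  0.007   0.0454] op 0.0140 gf 30.0 q [ 0.843   0.2466 -0.2642  1.9407  0.0775  0.9649 -0.5925]
True
t 14.35 p [ 0.392  -0.3135  0.1747] a 0.436 F [-0.893   0.8557  7.1577] M [ 0.1942  0.2207 -0.0099] op 0.0137 gf 30.0 q [ 0.8398  0.2689 -0.2623  1.9574  0.0861  0.927  -0.6001]
```

```bash
cat >> h.py <<'E'
def turn(a0,a1,z,ax,fine_from,lim=.42):
    a=a0
    while a>a1+1e-6:
        a=max(a1,a-(.1 if a>fine_from+.05 else .035))
        robot.move_ptp(tcp(a,z,ax),Rz(a)); s=robot.get_state()
        R=s["tool_rot"]; print("%.2f a %.3f meas %.3f Mz %.3f Fz %.1f Fxy %.1f %.1f op %.4f z %.4f"%(s["time"],a,np.arctan2(R[1,0],R[0,0]),s["moment"][2],s["force"][2],*s["force"][:2],s["opening"],s["ee_pos"][2]))
        if abs(s["moment"][2])>lim: return a,True
    return a,False
E
python3 - <<'E'
from h import *
ax=np.array([.3903,-.3142])
print(turn(.436,-.20,.1750,ax,.0))
E
```

```text
14.60 a 0.336 meas 0.339 Mz 0.013 Fz -1.8 Fxy -0.1 -0.2 op 0.0137 z 0.1749
14.85 a 0.236 meas 0.241 Mz 0.032 Fz -1.5 Fxy -1.6 -0.3 op 0.0144 z 0.1749
15.10 a 0.136 meas 0.142 Mz -0.012 Fz -1.2 Fxy -1.3 -0.1 op 0.0140 z 0.1749
15.35 a 0.036 meas 0.042 Mz 0.053 Fz -2.0 Fxy -1.4 0.6 op 0.0137 z 0.1749
15.60 a 0.001 meas 0.005 Mz 0.081 Fz -2.8 Fxy -2.8 0.8 op 0.0139 z 0.1749
15.85 a -0.034 meas -0.032 Mz -0.007 Fz -3.5 Fxy -2.3 1.8 op 0.0140 z 0.1749
16.10 a -0.069 meas -0.067 Mz 0.044 Fz -5.2 Fxy -2.7 1.5 op 0.0142 z 0.1749
16.35 a -0.104 meas -0.102 Mz 0.112 Fz -4.9 Fxy -2.7 1.8 op 0.0139 z 0.1749
16.60 a -0.139 meas -0.138 Mz 0.057 Fz -4.3 Fxy -1.9 2.7 op 0.0141 z 0.1749
16.85 a -0.174 meas -0.173 Mz 0.086 Fz -5.0 Fxy -2.4 2.1 op 0.0138 z 0.1750
17.10 a -0.200 meas -0.199 Mz 0.139 Fz -5.5 Fxy -2.7 2.1 op 0.0142 z 0.1750
(-0.2, False)
```

```bash
python3 - <<'E'
from h import *
ax=np.array([.3903,-.3142]); a=1.43
robot.move_linear(tcp(-.2,.193,ax),velocity=.04,threshold=6); st()
for b in np.linspace(-.2,a,5)[1:]: robot.move_ptp(tcp(b,.193,ax),Rz(b))
robot.pause(.2); st()
print(robot.move_linear(tcp(a,.171,ax),velocity=.02,threshold=4)); st()
E
```

```text
t 17.70 p [ 0.3922 -0.3147  0.1933] a -0.200 F [-0.6143  0.6409 -2.064 ] M [ 0.3565  0.4065 -0.0384] op 0.0136 gf 30.0 q [ 0.7575  0.2396 -0.1637  1.9416  0.0472  0.9629 -1.1993]
t 19.80 p [ 0.3906 -0.3124  0.193 ] a 1.427 F [ 0.0511  0.2326 -2.0042] M [-0.0284 -0.0446 -0.048 ] op 0.0137 gf 30.0 q [ 0.9583  0.2531 -0.3973  1.941   0.1178  0.9697  0.3618]
True
t 20.66 p [ 0.3907 -0.3126  0.1747] a 1.430 F [-0.9845  0.6738  7.4839] M [ 0.1658  0.2334 -0.0205] op 0.0139 gf 30.0 q [ 0.9534  0.2773 -0.3944  1.9584  0.1316  0.9301  0.3529]
```

```bash
sed -i 's/else .035/else .02/' h.py; python3 - <<'E'
from h import *
ax=np.array([.3903,-.3142])
print(turn(1.43,.75,.1750,ax,5,.38) if 0 else turn(1.43,.75,.1750,ax,1.5,.38))
st()
E
```

```text
20.91 a 1.410 meas 1.410 Mz 0.046 Fz -2.1 Fxy 0.8 0.3 op 0.0140 z 0.1749
21.16 a 1.390 meas 1.390 Mz 0.067 Fz -2.8 Fxy 1.0 0.5 op 0.0136 z 0.1749
21.41 a 1.370 meas 1.371 Mz 0.111 Fz -3.4 Fxy 1.4 -1.0 op 0.0135 z 0.1749
21.66 a 1.350 meas 1.351 Mz 0.069 Fz -4.3 Fxy 1.5 -1.4 op 0.0139 z 0.1750
21.91 a 1.330 meas 1.331 Mz 0.124 Fz -4.2 Fxy 2.1 -0.8 op 0.0138 z 0.1750
22.16 a 1.310 meas 1.310 Mz 0.080 Fz -4.1 Fxy 2.1 -2.0 op 0.0139 z 0.1750
22.41 a 1.290 meas 1.291 Mz 0.120 Fz -4.0 Fxy 1.2 -1.2 op 0.0138 z 0.1750
22.66 a 1.270 meas 1.271 Mz 0.067 Fz -4.6 Fxy 1.3 -1.7 op 0.0139 z 0.1750
22.91 a 1.250 meas 1.250 Mz 0.046 Fz -4.1 Fxy 1.5 -0.9 op 0.0140 z 0.1750
23.16 a 1.230 meas 1.231 Mz 0.136 Fz -3.9 Fxy 1.3 -1.6 op 0.0139 z 0.1750
23.41 a 1.210 meas 1.211 Mz 0.265 Fz -4.7 Fxy 1.1 -2.0 op 0.0138 z 0.1750
23.66 a 1.190 meas 1.191 Mz 0.336 Fz -4.0 Fxy 0.4 -1.0 op 0.0139 z 0.1750
23.91 a 1.170 meas 1.171 Mz 0.484 Fz -3.4 Fxy 0.9 -0.3 op 0.0139 z 0.1750
(1.1699999999999997, True)
t 23.91 p [ 0.391  -0.3126  0.175 ] a 1.171 F [ 0.9006 -0.3236 -3.3955] M [-0.3965 -0.2127  0.4839] op 0.0139 gf 30.4 q [ 0.9171  0.273  -0.3522  1.9586  0.1165  0.9293  0.1068]
```

```bash
python3 - <<'E'
from h import *
ax=np.array([.3903,-.3142])
for b in (1.22,1.28): robot.move_ptp(tcp(b,.175,ax),Rz(b))
st()
print(robot.move_linear(tcp(1.28,.27,ax),velocity=.08,threshold=12)); st()
robot.move_linear(tcp(1.28,.33,ax),velocity=.15)
robot.move_linear(np.array([.395,-.41,.33]),velocity=.15)
a=2.964; sc=np.array([.5362,-.4035])
robot.move_ptp(tcp(a,.26,sc),Rz(a)); robot.pause(.2); st()
print(robot.move_linear(tcp(a,.155,sc),velocity=.06,threshold=4)); st()
E
```

```text
t 24.41 p [ 0.3908 -0.3125  0.175 ] a 1.278 F [ 0.1361 -0.1272 -1.1306] M [-0.1605 -0.2305  0.0358] op 0.0139 gf 30.0 q [ 0.9324  0.2744 -0.3698  1.9585  0.1223  0.93    0.2087]
False
t 25.75 p [ 0.3906 -0.3124  0.2695] a 1.280 F [ 0.248  -0.3525 -1.6019] M [-0.0667 -0.0643 -0.0562] op 0.0137 gf 30.0 q [ 0.9534  0.1676 -0.3798  1.8525  0.0681  1.1349  0.2588]
t 28.60 p [ 0.5343 -0.4033  0.2604] a 2.963 F [-0.4284 -0.5004 -3.4261] M [ 0.043  -0.1425  0.0427] op 0.0138 gf 30.0 q [ 1.0027  0.5342 -0.5962  1.435   0.305   1.2648  1.7719]
True
t 30.12 p [ 0.5346 -0.4033  0.1597] a 2.964 F [ 1.3345 -0.3055  5.6984] M [-0.0765 -0.1631  0.0185] op 0.0140 gf 30.0 q [ 0.9865  0.622  -0.5657  1.5357  0.3602  1.0891  1.7306]
```

```bash
python3 - <<'E'
from h import *
p=robot.get_state()["ee_pos"]
robot.move_linear(p+[0,0,.0004],velocity=.02); robot.gripper_to(.06); st()
robot.move_linear(p+[0,0,.17],velocity=.12); robot.pause(.5); st(); snap("wrist","w9")
im=cv2.imread("pics/w9.png"); snap("scene","s9"); s=cv2.imread("pics/s9.png")[150:300,180:380]
cv2.imwrite("pics/c9.png",np.hstack([im[100:400:1,200:460],cv2.resize(s,(400,300))]))
E
```

```text
t 31.23 p [ 0.5347 -0.4034  0.1602] a 2.964 F [-0.6013  0.3203  0.1897] M [ 0.1003 -0.1263 -0.0557] op 0.0600 gf 0.0 q [ 0.9861  0.6229 -0.5657  1.5331  0.3594  1.093   1.7314]
t 33.29 p [ 0.5347 -0.4033  0.3297] a 2.964 F [-0.2713  0.5831 -0.4925] M [ 0.0084 -0.071  -0.0426] op 0.0599 gf 0.0 q [ 1.0017  0.4952 -0.6084  1.3358  0.2789  1.3977  1.7952]
```

View pics/c9.png

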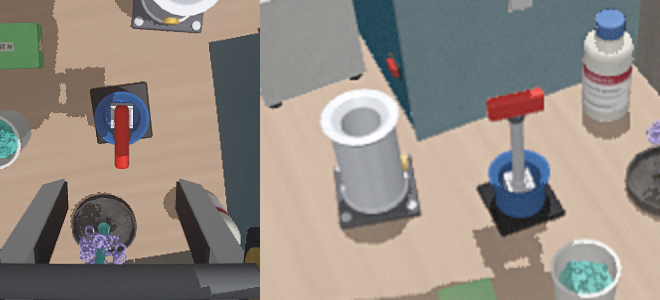

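The picture shows the key standing upright in the blue stand, with its handle at about (121,140) in the crop, and the gripper clear of it.

```bash
python3 -c "
from rig import robot
print(robot.sign_off())"
```

```text
the job is handed in; nothing more can be done
None
```

I turned the nut clockwise until it met its stop, peaking at about 0.48 N m (below the 0.8 N m that slips the bush), then stood the key upright in its blue stand, released it and handed the job in at about 33 s.

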